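Take a pellet-press die apart onto its drying stands

ROBOT

A 6-joint arm with a two-finger parallel gripper is mounted at the origin on a cart in front of the work surface, level with it; the furniture and walls round the work are solid. World frame = base frame: x ahead of the robot, y to its left, z up, the work surface at z = 0. Lengths are in m, angles in degrees, forces in N, time in s.
With the tool pointing down it reaches from about 0.375 to 0.9 m from the base axis. Payload 3.1 kg.
Tool frame: the origin (TCP) lies midway between the tips of the shut fingers; the grasp point (between the pads) lies 19 mm behind it (bot.hold_point_z is the distance from the TCP to the grasp point, in m); z points along the fingers, y is the line along which they close (so a half turn about z gives the same grasp; the last joint's range is limited). The gripper opens to 87 mm and grips with 3 to 60 N. Pads are 19 mm wide; open, the fingers measure 117 mm over their backs; the gripper's body (75 mm by 190 mm) begins 51 mm behind the grasp point.
Start: joints at [-82.878, 30.224, 82.088, -0, 67.689, -10.227], TCP at [0.186, -0.597, 0.223] pointing down, gripper open.
Joint ranges: [-176.69, 176.69], [-43.24, 126.21], [12.49, 139.97], [-82, 262], [0, 151.66], [-163.58, 163.58]. Speed limits (degrees/s): [159.86, 159.86, 180, 180, 180, 180].

INTERFACE

Orientations are given as a 3x3 rotation matrix whose columns are the frame's x, y, z axes.
In Python, from rig import read_state, optics, order, bot gives the robot as it stands.
- The arm moves only by the tool drive_tool, never from a script. Its argument "steps" is a list of rows, each a list of 7 numbers: the finger opening in mm, from 0 to 87, then the shift along the tool's x, y, z normalised to -1 to 1, where 1 is 0.12 m, then the turn, a rotation vector about the tool's x, y, z normalised to -1 to 1, where 1 is 1.5 rad. In form: [[jaw, tx, ty, tz, ax, ay, az], ...]. A call has 1 to 8 rows; each row is the pose to reach, as a shift and turn from the pose commanded when the call began, along the tool's axes at that moment; what a row does not reach only later rows make up. A row lasts 1/10 s, in which the tool goes at most 50 mm and 8.59 degrees, less where a joint would pass 70% of its speed; a pose out of reach is approached as far as the arm can. A call with a number of a shift or a turn outside -1 to 1 is refused whole. A call with a gripper value outside its range is refused whole. The fingers move at their own pace and stop on an object; the grip force is fixed at half the most. Time passes only in rows, so rows that repeat a pose let the fingers close. It gives the time, the measured TCP pose, the force, the opening and the grip force at its end, in the units of the state.
- read_state(): the state, without advancing time (a new reading comes with each control period).
- optics.capture(name): name is "scene" or "top" or "wrist"; returns a dict with "color" (480x640x3 uint8, blue, green, red), "range_z" (480x640 float32, m along the optical axis (not along the pixel's ray), 0 where there is no reading), "fx", "fy", "cx", "cy" (pixels), "rvec" (rotation vector, rad) and "tvec" (3), from world to camera coordinates, as OpenCV has them. Camera axes: x right, y down, z forward; pixel columns grow to the right and rows downward; lengths in m; the calibration is good to about 2 mm. A picture is of the moment at which its call begins.
- order.hand_in(): hands the job in; it is judged then, once.
The state is a dict: "time_s": time; "joint_positions": joint angles; "qvel": joint speeds; "tau": joint torques, N m; "position": TCP position; "tcp_rot": TCP orientation; "force": force on the tool from outside, world axes, zero at the start; "moment": the same for the moment, N m; "opening": opening from 0.0 (shut) to 1.0 (fully open); "grasp_force": force on a finger pad.
Only numpy, scipy, OpenCV 4.12 (cv2) and the standard library are available. Lean on these libraries where they do the work, as an engineer would, in place of code of your own. Each camera call takes 0.05 s, during which the arm holds its last target. There are 200 camera calls.

TASK

The assembled pellet-press die standing on the bench has just been rinsed and will rust if it stays together: take it apart from the top and set each part upright on its own white drying stand - the plunger hanging by its head in the square block with the hole, the flat stop ring down over the short post, the thick die body down over the tall post, and the base flat in the shallow round tray with its spigot up. Lower every part until it rests, do not let it drop, and leave the sample vial and the white bottle where they stand.

Things in the scene. Friction and masses are not known exactly. Their poses are not given: they have to be found in the camera images.
- plunger: top part of the stack, loose steel, mushroom shape: knurled head 36 mm diameter, 14 mm high, on a shank 18 mm diameter, 40 mm long (end bevelled 2.5 mm). Origin: centre of the shank's lower end; +z up the axis, head at z = 40 to 54 mm. 0.18 kg. At the start its shank hangs through the ring into the body and the head lies on the ring. Grip the head; yaw does not matter.
- stop_ring: second part of the stack, loose plain flat aluminium ring, 46 mm outside, 24 mm hole, 12 mm high. Origin: centre of its underside, +z up. About 0.04 kg. At the start it lies on the die body's top, caught under the plunger's head.
- die_body: third part of the stack, loose thick-walled steel sleeve, 56 mm outside, 24 mm through-bore, 44 mm high, knurled band near the top. Origin: centre of its underside, +z up along the bore. About 0.6 kg. At the start it stands on the base's flange, round the spigot.
- die_base: bottom part of the stack, loose steel disc 76 mm diameter and 12 mm thick with a central upright spigot 20 mm diameter rising 12 mm above it (to z = 24 mm). Origin: centre of the underside, +z up. About 0.43 kg. Too wide to grip round the disc: grip the spigot.
- plunger_stand: fixed white plastic block 64 x 64 x 46 mm (z) with one vertical through-hole of 26 mm at its centre for the plunger's shank; the head rests on its top. Origin: centre of the underside. With the plunger hanging in it the plunger's origin is 6 mm above this origin. Its sides may be turned by up to 0.5 rad.
- short_post: fixed stand for the stop ring: white round foot 64 mm diameter, 8 mm high, with a central upright steel post 12 mm diameter whose pointed tip is 30 mm above the bench. Origin: centre of the foot's underside. The ring rests on the foot, 8 mm up.
- tall_post: fixed stand that takes the sleeve-shaped die part (die_body), a white round foot 84 mm diameter, 8 mm high, with a central upright steel post 12 mm diameter whose pointed tip is 58 mm above the bench. Origin: centre of the foot's underside. That part rests on the foot, 8 mm up.
- base_tray: fixed shallow round white tray for the die base, 106 mm outside at the rim, 12 mm high, flat floor 4 mm up and about 94 mm across. Origin: centre of the underside.
- sample_vial: bystander, loose: clear vial with white screw cap, 41 mm diameter, 73 mm high, standing nearer the robot than the die. Origin: centre of the underside.
- white_bottle: bystander, loose: small white plastic bottle, 52 mm diameter, 72 mm high, standing beyond the die. Origin: centre of the underside.
Mind the look-alikes: they are no part of the job. Of the things that look like the base_tray, the larger one is meant. What is shaped like the die_body but yellow is not meant.

How it is judged:
By the outcome, as a careful person would: the job done as asked, in the order asked, and still so for the second after the job is handed in, with the robot touching nothing.
It also fails if it takes over 99 s, if anything falls off the work surface, if the arm or the gripper's body presses on something with over 40 N, if the wrist force passes 120 N, or if a joint passes its speed limit or range.

## Working session

There is one attempt and no reset: what is moved stays moved. The work goes in short steps, Python scripts to look and compute and a tool call to move; the robot and the scene stay as the last step left them, time stands still between calls to the robot, and variables do not carry over. Pictures are saved under pics/ and viewed, at most 14 in all, crops included, and the job is handed in when it is done.

Besides the shell and the picture viewer there is one more tool, called after "Request:" as name(argument=value, ...), one argument or row to a line, values as JSON. drive_tool: Moves the arm, as the interface text tells. Scaled input: -1 to 1 covers 0.12 m each way for a shift and 1.5 rad each way for a turn. Its arguments: {"type":"object","properties":{"steps":{"type":"array"}},"required":["steps"]}

```bash
ls; mkdir -p pics
cat > h.py <<'E'
import numpy as np,cv2
from rig import read_state,optics,order,bot
def cap(n):
    c=optics.capture(n);R=cv2.Rodrigues(np.array(c['rvec'],float))[0];t=np.array(c['tvec'],float).ravel()
    z=c['range_z'];v,u=np.mgrid[:480,:640]
    P=np.stack([(u-c['cx'])/c['fx']*z,(v-c['cy'])/c['fy']*z,z],-1)
    W=(P-t)@R; W[z==0]=np.nan
    c['W']=W;c['R']=R;c['t']=t;return c
E
python3 - <<'E'
from h import *
s=read_state();print(s);
for n in('scene','top'):
    c=cap(n);cv2.imwrite(f'pics/{n}0.png',c['color']);np.save(f'{n}0.npy',c['W']);print(n,c['fx'],-c['R'].T@c['t'],c['R'][2])
E
```

```text
pics
{'time_s': 0.0, 'joint_positions': array([-8.28788213e+01,  3.02781286e+01,  8.21558894e+01, -7.35746669e-04,
        6.76883488e+01, -1.02262598e+01]), 'qvel': array([ 0.03714874,  0.08716421, -0.15509542,  0.05703985, -0.0564943 ,
        0.03988149]), 'tau': array([-4.21809646e-04, -4.40043819e+01, -1.76594514e+01,  6.32961025e-02,
        5.82491979e-02, -1.68485476e-04]), 'position': array([ 0.18629751, -0.59583044,  0.22158336]), 'tcp_rot': array([[ 9.54512851e-01,  2.98169650e-01, -2.76547399e-04],
       [ 2.98169551e-01, -9.54510573e-01,  2.11775436e-03],
       [ 3.67482658e-04, -2.10388176e-03, -9.99997719e-01]]), 'force': array([0.45492762, 0.21777957, 0.04037338]), 'moment': array([-0.00392289,  0.04329281, -0.00211297]), 'grasp_force': 0.0, 'opening': 1.0062647730083756}
scene 480.26122511480645 [0.12724342 0.59246548 0.5872855 ] [ 0.46035138 -0.66507636 -0.58800514]
top 549.5673752120127 [ 0.48456256 -0.01055799  1.08860923] [ 0.07754983  0.01108706 -0.99692683]
```

View pics/top0.png

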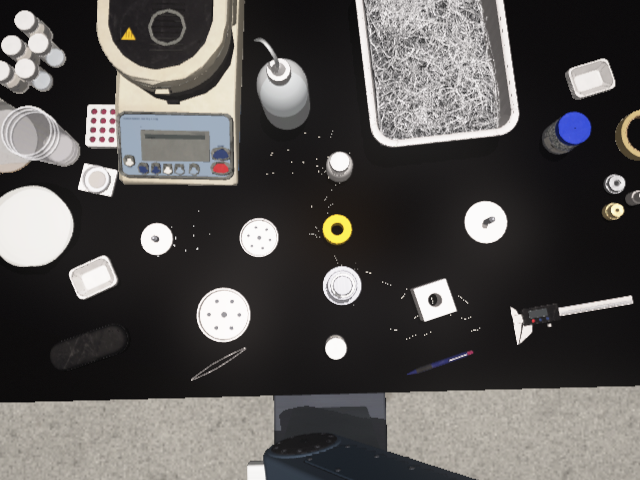

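View pics/scene0.png

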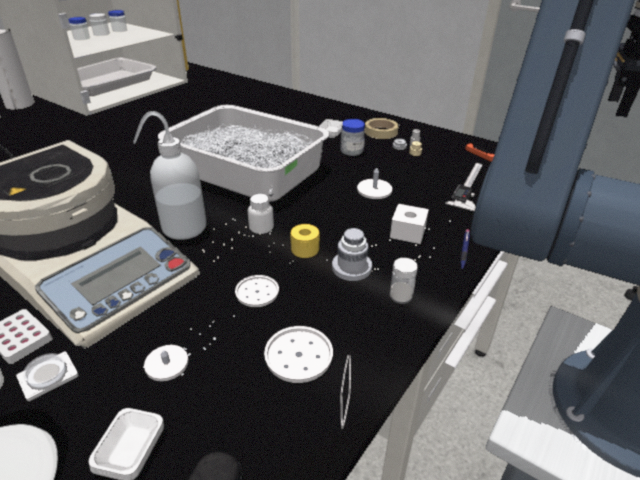

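The top view shows the stack at (342,286), plunger stand (434,300), short post (156,239), tall post (486,222) and large tray (224,315). The vial is at (336,347), the white bottle at (340,166) and the yellow decoy at (337,229).

Run:
```python
from h import *
W=np.load('top0.npy')
def f(name,u,v,r,lo,hi):
    p=W[v-r:v+r+1,u-r:u+r+1].reshape(-1,3);p=p[(p[:,2]>lo)&(p[:,2]<hi)]
    (c,rad)=cv2.minEnclosingCircle((p[:,:2]*1000).astype(np.float32))
    print(name,len(p),'circ',np.round(c,1),'r',round(rad,1),'mean',np.round(p.mean(0)*1000,1),'mid',np.round((p.min(0)+p.max(0))[:2]*500,1),'zmax',round(p[:,2].max()*1000,1))
f('head',342,286,22,.076,.09)
f('ring',342,286,22,.06,.09)
f('body',342,286,22,.045,.09)
f('base',342,286,26,.006,.09)
f('pstand',434,300,30,.035,.06)
f('spost foot',156,239,24,.004,.014); f('spost tip',156,239,10,.018,.04)
f('tpost foot',486,222,30,.004,.014); f('tpost tip',488,222,14,.03,.07)
f('tray',224,315,34,.002,.02); f('tray rim',224,315,34,.009,.02)
f('vial',336,347,20,.06,.09); f('bottle',340,164,20,.06,.09); f('yellow',337,229,22,.03,.06)
f('squeeze',285,90,45,.1,.4); f('balance',180,90,60,.06,.3)
p=W[285:316,415:455].reshape(-1,3);p=p[(p[:,2]>.035)&(p[:,2]<.06)]
print(cv2.minAreaRect((p[:,:2]*1000).astype(np.float32)))
```

```text
head 304 circ [487.9 -34.8] r 18.2 mean [487.9 -34.8  81.4] mid [487.9 -35.4] zmax 88.3
ring 472 circ [486.3 -34.9] r 24.6 mean [487.9 -35.4  76.4] mid [486. -34.] zmax 88.3
body 699 circ [488.3 -34.5] r 28.3 mean [488.1 -34.4  69.5] mid [488.  -34.2] zmax 88.3
base 1167 circ [495.3 -31.3] r 45.9 mean [487.8 -34.2  46.3] mid [493.6 -35.1] zmax 88.3
pstand 1056 circ [ 455.9 -208.6] r 44.4 mean [ 455.7 -207.9   45.3] mid [ 455.8 -208. ] zmax 50.7
spost foot 744 circ [590.1 331.6] r 64.3 mean [590.1 328.5   7.5] mid [590.1 330.6] zmax 13.7
spost tip 34 circ [590.8 328.9] r 5.9 mean [590.3 328.   24.8] mid [590.2 328.9] zmax 32.2
tpost foot 1322 circ [ 608.2 -323. ] r 80.0 mean [ 604.1 -321.1    7.6] mid [ 607.2 -323. ] zmax 13.5
tpost tip 50 circ [ 604.  -320.9] r 5.8 mean [ 603.6 -319.7   48.6] mid [ 604.1 -320.7] zmax 60.0
tray 2177 circ [437.2 197.7] r 90.8 mean [436.7 198.8   5.4] mid [437.3 197.1] zmax 17.7
tray rim 334 circ [427.4 191.6] r 64.4 mean [437.8 199.2  11.7] mid [431.2 198.7] zmax 17.7
vial 382 circ [373.7 -19. ] r 20.0 mean [373.8 -18.9  72.8] mid [373.4 -19.2] zmax 77.0
bottle 314 circ [719.8 -36.2] r 19.3 mean [718.7 -36.6  71.5] mid [720.  -37.3] zmax 78.0
yellow 572 circ [596.1 -28.4] r 28.4 mean [595.4 -28.2  42.9] mid [595.5 -28.3] zmax 50.6
squeeze 2416 circ [847.6  63.8] r 46.4 mean [834.2  61.1 163.1] mid [846.7  64.1] zmax 258.9
balance 13057 circ [877.6 265.6] r 157.8 mean [856.5 251.5 119.4] mid [868.4 265.1] zmax 188.9
((455.80926513671875, -208.14080810546875), (63.282501220703125, 64.54595184326172), 15.425980567932129)
```

Request:
drive_tool(
  steps=[
    [87,0,0,0,0,0,0.1],
    [87,0,0,0,0,0,0.2018],
    [87,0,0,0,0,0,0.2018],
    [87,0,0,0,0,0,0.2018],
  ],
)

```text
time_s: 0.5
position: [0.1863, -0.5963, 0.2221]
tcp_rot: [[1.0, 0.003, -0.0], [0.003, -1.0, 0.001], [-0.0, -0.001, -1.0]]
force: [0.4, 0.8, 0.3]
opening: 0.997
grasp_force: 0.0
```

Request:
drive_tool(
  steps=[
    [87,0.17,-0.31,0,0,0,0],
    [87,0.34,-0.62,0,0,0,0],
    [87,0.5,-0.935,0,0,0,0],
    [87,0.5,-0.935,0,0,0,0],
  ],
)

```text
time_s: 0.9
position: [0.2479, -0.4781, 0.222]
tcp_rot: [[1.0, 0.007, -0.001], [0.007, -1.0, 0.007], [-0.0, -0.007, -1.0]]
force: [0.4, -0.6, -0.4]
opening: 1.0
grasp_force: 0.0
```

Request:
drive_tool(
  steps=[
    [87,0.17,-0.31,0,0,0,0],
    [87,0.34,-0.62,0,0,0,0],
    [87,0.504,-0.937,0,0,0,0],
  ],
)

```text
time_s: 1.2
position: [0.3073, -0.3717, 0.2227]
tcp_rot: [[1.0, 0.001, 0.001], [0.001, -1.0, -0.001], [0.001, 0.001, -1.0]]
force: [1.2, -0.3, 0.7]
opening: 0.998
grasp_force: 0.0
```

Request:
drive_tool(
  steps=[
    [87,0.17,-0.31,0,0,0,0],
    [87,0.34,-0.62,0,0,0,0],
    [87,0.504,-0.937,0,0,0,0],
  ],
)

```text
time_s: 1.5
position: [0.3682, -0.259, 0.2228]
tcp_rot: [[1.0, 0.002, 0.001], [0.002, -1.0, -0.001], [0.001, 0.001, -1.0]]
force: [0.5, 0.9, 0.5]
opening: 1.004
grasp_force: 0.0
```

Request:
drive_tool(
  steps=[
    [87,0.17,-0.31,0,0,0,0],
    [87,0.34,-0.62,0,0,0,0],
    [87,0.504,-0.937,0,0,0,0],
  ],
)

```text
time_s: 1.8
position: [0.4291, -0.1464, 0.2229]
tcp_rot: [[1.0, 0.002, 0.001], [0.002, -1.0, -0.001], [0.001, 0.001, -1.0]]
force: [0.7, -1.0, -0.1]
opening: 0.998
grasp_force: 0.0
```

Request:
drive_tool(
  steps=[
    [87,0.17,-0.31,0,0,0,0],
    [87,0.34,-0.62,0,0,0,0],
    [87,0.504,-0.937,0,0,0,0],
    [87,0.504,-0.937,0,0,0,0],
    [87,0.504,-0.937,0,0,0,0],
  ],
)

```text
time_s: 2.3
position: [0.4887, -0.0343, 0.2225]
tcp_rot: [[1.0, 0.004, 0.0], [0.004, -1.0, -0.001], [0.0, 0.001, -1.0]]
force: [0.4, -0.5, 0.1]
opening: 1.002
grasp_force: 0.0
```

Request:
drive_tool(
  steps=[
    [87,0,0,0.3,0,0,0],
    [87,0,0,0.6,0,0,0],
    [87,0,0,0.9,0,0,0],
    [80,0,0,0.9,0,0,0],
  ],
)

```text
time_s: 2.7
position: [0.4845, -0.0354, 0.111]
tcp_rot: [[1.0, -0.002, -0.01], [-0.002, -1.0, 0.003], [-0.01, -0.003, -1.0]]
force: [-0.2, -0.1, -0.7]
opening: 0.964
grasp_force: 0.0
```

Request:
drive_tool(
  steps=[
    [70,0,0,0.12,0,0,0],
    [70,0,0,0.24,0,0,0],
    [70,0,0,0.36,0,0,0],
    [70,0,0,0.36,0,0,0],
    [70,0,0,0.36,0,0,0],
  ],
)

```text
time_s: 3.2
position: [0.4889, -0.0356, 0.0726]
tcp_rot: [[1.0, -0.001, 0.002], [-0.001, -1.0, -0.001], [0.002, 0.001, -1.0]]
force: [-0.1, -0.1, 0.4]
opening: 0.809
grasp_force: 0.0
```

Run:
```python
from h import *
c=cap('wrist');cv2.imwrite('pics/w1.png',c['color'])
```

```text
(no output)
```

View pics/w1.png

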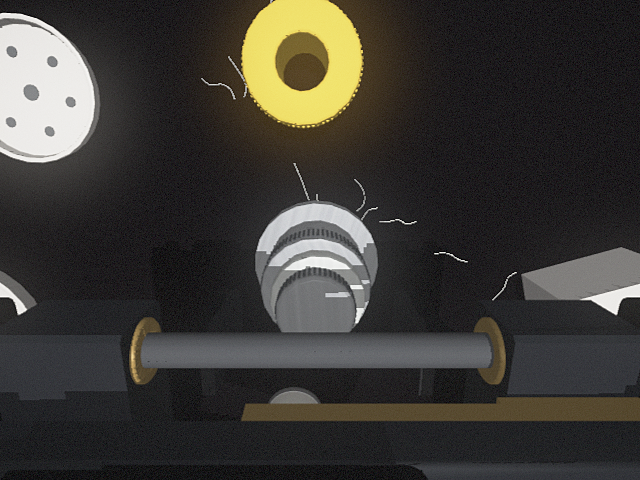

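The wrist view shows the head at (316,300), centred between the jaws (140 to 495). I'll lower 2 mm and close.

Request:
drive_tool(
  steps=[
    [60,0,0,0.018,0,0,0],
    [40,0,0,0.018,0,0,0],
    [30,0,0,0.018,0,0,0],
    [30,0,0,0.018,0,0,0],
    [30,0,0,0.018,0,0,0],
    [30,0,0,0.018,0,0,0],
    [30,0,0,0.018,0,0,0],
    [30,0,0,0.018,0,0,0],
  ],
)

```text
time_s: 4.05
position: [0.4883, -0.0345, 0.0692]
tcp_rot: [[1.0, 0.0, 0.0], [0.0, -1.0, -0.0], [0.0, 0.0, -1.0]]
force: [-0.0, 0.9, 0.7]
opening: 0.393
grasp_force: 30.0
```

Request:
drive_tool(
  steps=[
    [30,0,0,0,0,0,0],
    [30,0,0,0,0,0,0],
    [30,0,0,0,0,0,0],
  ],
)

```text
time_s: 4.35
position: [0.4883, -0.0345, 0.0693]
tcp_rot: [[1.0, 0.0, 0.0], [0.0, -1.0, -0.0], [0.0, 0.0, -1.0]]
force: [0.4, -0.3, 1.5]
opening: 0.392
grasp_force: 30.0
```

Request:
drive_tool(
  steps=[
    [30,0,0,-0.05,0,0,0],
    [30,0,0,-0.1,0,0,0],
    [30,0,0,-0.2,0,0,0],
    [30,0,0,-0.3,0,0,0],
    [30,0,0,-0.4,0,0,0],
    [30,0,0,-0.5,0,0,0],
    [30,0,0,-0.5,0,0,0],
  ],
)

```text
time_s: 5.05
position: [0.4895, -0.0349, 0.1313]
tcp_rot: [[1.0, 0.0, 0.004], [0.0, -1.0, -0.001], [0.004, 0.001, -1.0]]
force: [0.4, -0.4, -1.1]
opening: 0.395
grasp_force: 30.0
```

Run:
```python
from h import *
c=cap('scene');cv2.imwrite('pics/s1.png',cv2.resize(c['color'][150:320,260:480],None,fx=3,fy=3))
```

```text
(no output)
```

View pics/s1.png

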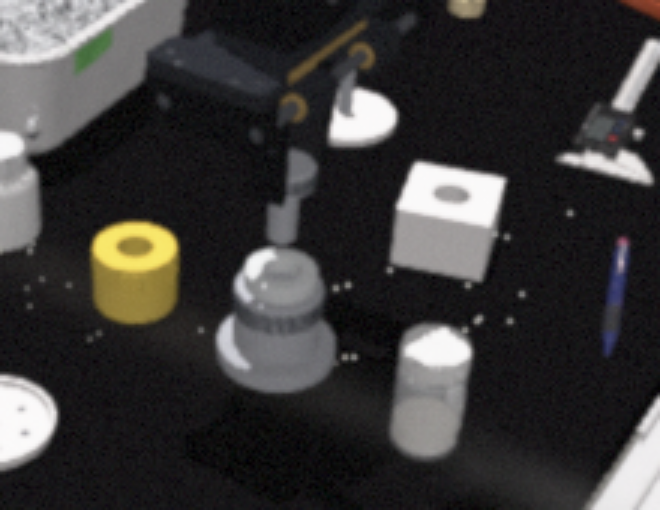

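The plunger (290,200 in the crop) came out clean and upright, and the ring stayed on the body at (283,265). Next is the stand.

Request:
drive_tool(
  steps=[
    [30,-0.05,0.24,0,0,0,0],
    [30,-0.1,0.48,0,0,0,0],
    [30,-0.138,0.722,0,0,0,0],
    [30,-0.138,0.722,0,0,0,0],
  ],
)

```text
time_s: 5.5
position: [0.4719, -0.1243, 0.1289]
tcp_rot: [[1.0, -0.004, 0.001], [-0.004, -1.0, -0.001], [0.001, 0.001, -1.0]]
force: [1.0, -0.7, -2.0]
opening: 0.392
grasp_force: 30.0
```

Request:
drive_tool(
  steps=[
    [30,-0.05,0.24,0,0,0,0],
    [30,-0.1,0.48,0,0,0,0],
    [30,-0.138,0.722,0,0,0,0],
    [30,-0.138,0.722,0,0,0,0],
    [30,-0.138,0.722,0,0,0,0],
    [30,-0.138,0.722,0,0,0,0],
  ],
)

```text
time_s: 6.1
position: [0.4546, -0.2064, 0.1288]
tcp_rot: [[1.0, 0.001, -0.001], [0.001, -1.0, 0.002], [-0.001, -0.002, -1.0]]
force: [0.3, 0.2, -2.3]
opening: 0.394
grasp_force: 30.0
```

Run:
```python
from h import *
c=cap('wrist');cv2.imwrite('pics/w2.png',c['color'])
c=cap('scene');W=c['W']
p=W.reshape(-1,3);m=(np.hypot(p[:,0]-.456,p[:,1]+.208)<.03)&(p[:,2]>.08)&(p[:,2]<.126);q=p[m]
print(len(q),q.min(0),q.max(0),q.mean(0)); print(read_state()['position'])
```

```text
118 [ 0.44484055 -0.20905079  0.08760505] [ 0.46271413 -0.19388676  0.12334538] [ 0.45151551 -0.20000431  0.10465818]
[ 0.45492857 -0.20637888  0.12899339]
```

View pics/w2.png

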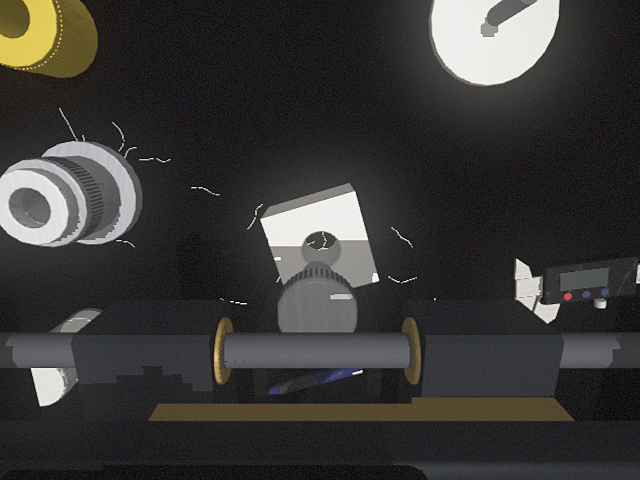

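The wrist view shows the plunger head at (317,310) and the stand hole at (322,247), in line as expected. I'll trim by about 1.5 mm and lower.

Request:
drive_tool(
  steps=[
    [30,0.01,0.013,0.1,0,0,0],
    [30,0.01,0.013,0.2,0,0,0],
    [30,0.01,0.013,0.25,0,0,0],
    [30,0.01,0.013,0.3,0,0,0],
    [30,0.01,0.013,0.34,0,0,0],
    [30,0.01,0.013,0.38,0,0,0],
    [30,0.01,0.013,0.42,0,0,0],
    [30,0.01,0.013,0.42,0,0,0],
  ],
)

```text
time_s: 7.0
position: [0.4561, -0.2092, 0.0782]
tcp_rot: [[1.0, -0.0, -0.001], [-0.0, -1.0, 0.001], [-0.001, -0.001, -1.0]]
force: [0.3, 0.6, -1.8]
opening: 0.396
grasp_force: 30.0
```

Run:
```python
from h import *
s=read_state();print(s['position'],s['force'])
```

```text
[ 0.45605329 -0.20920961  0.07821501] [ 0.26493312  0.57849197 -1.82970682]
```

Request:
drive_tool(
  steps=[
    [30,0,0,0.07,0,0,0],
    [30,0,0,0.14,0,0,0],
    [30,0,0,0.19,0,0,0],
    [30,0,0,0.22,0,0,0],
    [30,0,0,0.24,0,0,0],
    [30,0,0,0.245,0,0,0],
    [30,0,0,0.245,0,0,0],
    [30,0,0,0.245,0,0,0],
  ],
)

```text
time_s: 7.8
position: [0.4565, -0.2095, 0.0496]
tcp_rot: [[1.0, 0.0, 0.0], [0.0, -1.0, -0.0], [0.0, 0.0, -1.0]]
force: [-0.0, -0.3, -1.3]
opening: 0.393
grasp_force: 30.0
```

Request:
drive_tool(
  steps=[
    [30,0,0,0.004,0,0,0],
    [30,0,0,0.008,0,0,0],
    [30,0,0,0.008,0,0,0],
  ],
)

```text
time_s: 8.1
position: [0.4564, -0.2094, 0.0485]
tcp_rot: [[1.0, 0.0, 0.0], [0.0, -1.0, -0.0], [0.0, 0.0, -1.0]]
force: [-0.1, -0.6, -2.4]
opening: 0.392
grasp_force: 30.0
```

Request:
drive_tool(
  steps=[
    [30,0,0,0.004,0,0,0],
    [30,0,0,0.008,0,0,0],
    [30,0,0,0.008,0,0,0],
  ],
)

```text
time_s: 8.4
position: [0.4563, -0.2093, 0.0474]
tcp_rot: [[1.0, 0.0, -0.0], [0.0, -1.0, 0.0], [-0.0, -0.0, -1.0]]
force: [-0.3, -0.8, -2.3]
opening: 0.393
grasp_force: 30.0
```

Request:
drive_tool(
  steps=[
    [30,0,0,0.003,0,0,0],
    [30,0,0,0.003,0,0,0],
    [30,0,0,0.003,0,0,0],
  ],
)

```text
time_s: 8.7
position: [0.4563, -0.2094, 0.0473]
tcp_rot: [[1.0, 0.0, 0.0], [0.0, -1.0, -0.0], [0.0, 0.0, -1.0]]
force: [-0.8, 0.1, 0.9]
opening: 0.391
grasp_force: 30.0
```

Request:
drive_tool(
  steps=[
    [30,0,0,0.003,0,0,0],
    [30,0,0,0.003,0,0,0],
    [38,0,0,0.003,0,0,0],
    [45,0,0,0.003,0,0,0],
    [60,0,0,0.003,0,0,0],
    [60,0,0,0.003,0,0,0],
    [60,0,0,0.003,0,0,0],
  ],
)

```text
time_s: 9.4
position: [0.4564, -0.2094, 0.0466]
tcp_rot: [[1.0, 0.0, -0.0], [0.0, -1.0, 0.0], [-0.0, -0.0, -1.0]]
force: [0.3, -0.6, 0.6]
opening: 0.662
grasp_force: 0.0
```

Request:
drive_tool(
  steps=[
    [60,0,0,-0.1,0,0,0],
    [60,0,0,-0.3,0,0,0],
    [60,0,0,-0.6,0,0,0],
    [60,0,0,-0.6,0,0,0],
  ],
)

```text
time_s: 9.8
position: [0.459, -0.2112, 0.1231]
tcp_rot: [[1.0, 0.0, 0.008], [0.0, -1.0, -0.006], [0.008, 0.006, -1.0]]
force: [0.6, -0.7, -0.1]
opening: 0.686
grasp_force: 0.0
```

Request:
drive_tool(
  steps=[
    [87,0.05,-0.24,0,0,0,0],
    [87,0.1,-0.48,0,0,0,0],
    [87,0.13,-0.725,0,0,0,0],
    [87,0.13,-0.725,0,0,0,0],
  ],
)

```text
time_s: 10.2
position: [0.4708, -0.1191, 0.1188]
tcp_rot: [[1.0, 0.004, -0.002], [0.004, -1.0, 0.002], [-0.002, -0.002, -1.0]]
force: [0.1, -0.4, -0.1]
opening: 0.95
grasp_force: 0.0
```

Request:
drive_tool(
  steps=[
    [80,0.05,-0.24,0,0,0,0],
    [80,0.1,-0.48,0,0,0,0],
    [80,0.13,-0.725,0,0,0,0],
    [80,0.13,-0.725,0,0,0,0],
    [80,0.13,-0.725,0,0,0,0],
    [80,0.13,-0.725,0,0,0,0],
  ],
)

```text
time_s: 10.8
position: [0.4878, -0.0366, 0.1188]
tcp_rot: [[1.0, -0.001, 0.0], [-0.001, -1.0, -0.001], [0.0, 0.001, -1.0]]
force: [0.1, -0.9, -0.3]
opening: 0.923
grasp_force: 0.0
```

Run:
```python
from h import *
c=cap('scene');cv2.imwrite('pics/s2.png',cv2.resize(c['color'][150:320,260:480],None,fx=3,fy=3))
```

```text
(no output)
```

View pics/s2.png

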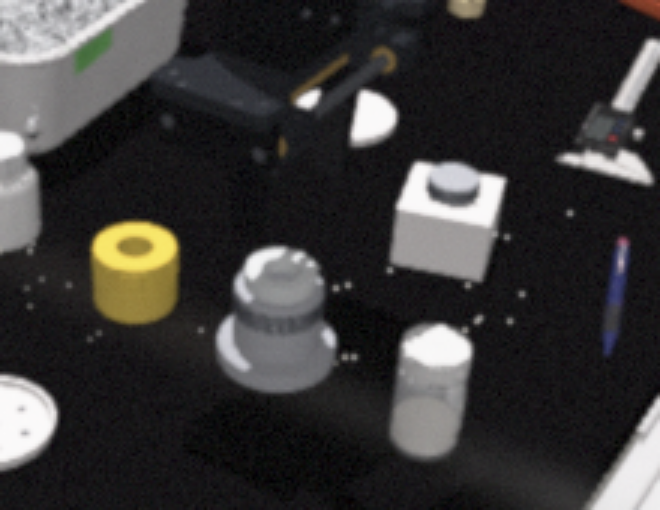

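The plunger hangs by its head in the block at (455,183). Next is the ring, which spans 56 to 68 mm. I'll put the tips at about 58 mm.

Request:
drive_tool(
  steps=[
    [70,0,-0.013,0.15,0,0,0],
    [70,0,-0.013,0.3,0,0,0],
    [70,0,-0.013,0.4,0,0,0],
    [70,0,-0.013,0.47,0,0,0],
    [70,0,-0.013,0.495,0,0,0],
    [70,0,-0.013,0.5,0,0,0],
    [70,0,-0.013,0.5,0,0,0],
    [70,0,-0.013,0.5,0,0,0],
  ],
)

```text
time_s: 11.65
position: [0.488, -0.0339, 0.0592]
tcp_rot: [[1.0, 0.0, 0.001], [0.0, -1.0, -0.0], [0.001, 0.0, -1.0]]
force: [-0.5, -0.2, -1.2]
opening: 0.804
grasp_force: 0.0
```

Request:
drive_tool(
  steps=[
    [55,0,0,0.005,0,0,0],
    [40,0,0,0.005,0,0,0],
    [40,0,0,0.005,0,0,0],
    [40,0,0,0.005,0,0,0],
    [40,0,0,0.005,0,0,0],
    [40,0,0,0.005,0,0,0],
    [40,0,0,0.005,0,0,0],
  ],
)

```text
time_s: 12.35
position: [0.4876, -0.0339, 0.0582]
tcp_rot: [[1.0, 0.0, 0.0], [0.0, -1.0, -0.0], [0.0, 0.0, -1.0]]
force: [-0.7, -1.1, 1.6]
opening: 0.509
grasp_force: 30.0
```

Request:
drive_tool(
  steps=[
    [40,0,0,-0.05,0,0,0],
    [40,0,0,-0.1,0,0,0],
    [40,0,0,-0.3,0,0,0],
    [40,0,0,-0.5,0,0,0],
    [40,0,0,-0.5,0,0,0],
  ],
)

```text
time_s: 12.85
position: [0.4897, -0.0344, 0.121]
tcp_rot: [[1.0, 0.0, 0.006], [0.0, -1.0, -0.002], [0.006, 0.002, -1.0]]
force: [0.7, -0.5, -0.9]
opening: 0.507
grasp_force: 30.0
```

Request:
drive_tool(
  steps=[
    [40,0.07,-0.25,0,0,0,0],
    [40,0.14,-0.5,0,0,0,0],
    [40,0.213,-0.756,0,0,0,0],
  ],
)

```text
time_s: 13.15
position: [0.5129, 0.0576, 0.1178]
tcp_rot: [[1.0, -0.001, -0.001], [-0.001, -1.0, 0.0], [-0.001, -0.0, -1.0]]
force: [0.2, -0.9, -0.1]
opening: 0.509
grasp_force: 30.0
```

Request:
drive_tool(
  steps=[
    [40,0.07,-0.25,0,0,0,0],
    [40,0.14,-0.5,0,0,0,0],
    [40,0.213,-0.756,0,0,0,0],
  ],
)

```text
time_s: 13.45
position: [0.5383, 0.1488, 0.1175]
tcp_rot: [[1.0, 0.0, -0.001], [0.0, -1.0, -0.0], [-0.001, 0.0, -1.0]]
force: [-0.2, 0.2, -0.2]
opening: 0.509
grasp_force: 30.0
```

Request:
drive_tool(
  steps=[
    [40,0.07,-0.25,0,0,0,0],
    [40,0.14,-0.5,0,0,0,0],
    [40,0.213,-0.756,0,0,0,0],
  ],
)

```text
time_s: 13.75
position: [0.5637, 0.2395, 0.1173]
tcp_rot: [[1.0, 0.0, -0.002], [0.0, -1.0, -0.0], [-0.002, 0.0, -1.0]]
force: [0.5, -0.3, 0.2]
opening: 0.51
grasp_force: 30.0
```

Request:
drive_tool(
  steps=[
    [40,0.07,-0.25,0,0,0,0],
    [40,0.14,-0.5,0,0,0,0],
    [40,0.213,-0.756,0,0,0,0],
    [40,0.213,-0.756,0,0,0,0],
    [40,0.213,-0.756,0,0,0,0],
    [40,0.213,-0.756,0,0,0,0],
  ],
)

```text
time_s: 14.35
position: [0.5888, 0.328, 0.1174]
tcp_rot: [[1.0, -0.0, -0.002], [-0.0, -1.0, -0.001], [-0.002, 0.001, -1.0]]
force: [-0.6, 0.4, -0.2]
opening: 0.508
grasp_force: 30.0
```

Run:
```python
from h import *
c=cap('wrist');cv2.imwrite('pics/w3.png',c['color'])
W=cap('scene')['W']
p=W.reshape(-1,3);m=(np.hypot(p[:,0]-.59,p[:,1]-.3287)<.035)&(p[:,2]>.08)&(p[:,2]<.127);q=p[m]
print(len(q),q.min(0),q.max(0),q.mean(0)); print(read_state()['position'])
```

```text
570 [0.56643589 0.29643907 0.1146213 ] [0.61419767 0.35947368 0.12699905] [0.58454313 0.3289827  0.12316426]
[0.58926423 0.32775855 0.11780499]
```

View pics/w3.png

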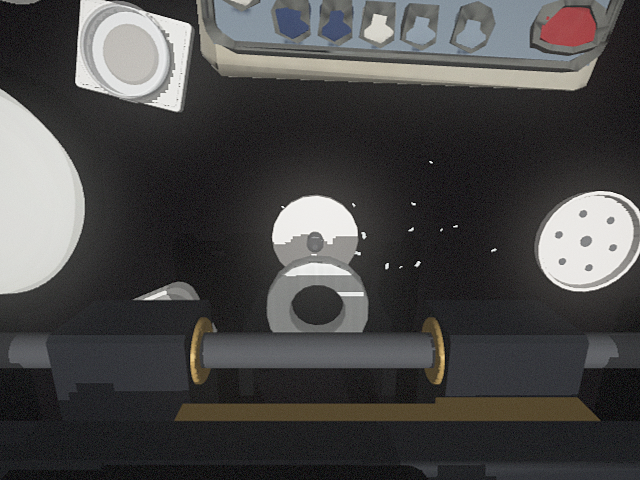

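The ring at (317,305) lines up with the post tip at (315,242). Lowering.

Request:
drive_tool(
  steps=[
    [40,0.007,-0.007,0.2,0,0,0],
    [40,0.007,-0.007,0.4,0,0,0],
    [40,0.007,-0.007,0.55,0,0,0],
    [40,0.007,-0.007,0.63,0,0,0],
    [40,0.007,-0.007,0.67,0,0,0],
    [40,0.007,-0.007,0.71,0,0,0],
    [40,0.007,-0.007,0.75,0,0,0],
    [40,0.007,-0.007,0.75,0,0,0],
  ],
)

```text
time_s: 15.25
position: [0.5906, 0.3299, 0.0282]
tcp_rot: [[1.0, 0.0, 0.0], [0.0, -1.0, -0.0], [0.0, 0.0, -1.0]]
force: [-0.9, -1.3, 0.4]
opening: 0.51
grasp_force: 30.0
```

Request:
drive_tool(
  steps=[
    [40,0,0,0.03,0,0,0],
    [40,0,0,0.06,0,0,0],
    [40,0,0,0.09,0,0,0],
    [40,0,0,0.11,0,0,0],
    [40,0,0,0.125,0,0,0],
    [40,0,0,0.125,0,0,0],
    [40,0,0,0.125,0,0,0],
  ],
)

```text
time_s: 15.95
position: [0.5906, 0.3299, 0.0131]
tcp_rot: [[1.0, 0.0, -0.0], [0.0, -1.0, 0.0], [-0.0, -0.0, -1.0]]
force: [0.0, 0.3, -0.6]
opening: 0.509
grasp_force: 30.0
```

Request:
drive_tool(
  steps=[
    [40,0,0,0.008,0,0,0],
    [40,0,0,0.014,0,0,0],
    [40,0,0,0.018,0,0,0],
    [40,0,0,0.018,0,0,0],
    [40,0,0,0.018,0,0,0],
  ],
)

```text
time_s: 16.45
position: [0.5906, 0.3299, 0.011]
tcp_rot: [[1.0, 0.0, 0.0], [0.0, -1.0, 0.0], [0.0, -0.0, -1.0]]
force: [-0.3, 0.2, 0.1]
opening: 0.504
grasp_force: 30.0
```

Request:
drive_tool(
  steps=[
    [40,0,0,0.004,0,0,0],
    [40,0,0,0.004,0,0,0],
    [40,0,0,0.004,0,0,0],
  ],
)

```text
time_s: 16.75
position: [0.5906, 0.3299, 0.0105]
tcp_rot: [[1.0, 0.0, -0.0], [0.0, -1.0, -0.0], [-0.0, 0.0, -1.0]]
force: [-0.5, -0.6, -0.2]
opening: 0.508
grasp_force: 30.0
```

Request:
drive_tool(
  steps=[
    [40,0,0,0.004,0,0,0],
    [40,0,0,0.004,0,0,0],
    [40,0,0,0.004,0,0,0],
  ],
)

```text
time_s: 17.05
position: [0.5906, 0.3299, 0.0103]
tcp_rot: [[1.0, 0.0, 0.0], [0.0, -1.0, 0.0], [0.0, -0.0, -1.0]]
force: [-0.1, -0.0, 1.1]
opening: 0.508
grasp_force: 30.0
```

Request:
drive_tool(
  steps=[
    [40,0,0,0.004,0,0,0],
    [40,0,0,0.004,0,0,0],
    [48,0,0,0.004,0,0,0],
    [54,0,0,0.004,0,0,0],
    [70,0,0,0.004,0,0,0],
    [70,0,0,0.004,0,0,0],
    [70,0,0,0.004,0,0,0],
  ],
)

```text
time_s: 17.75
position: [0.5905, 0.3299, 0.0093]
tcp_rot: [[1.0, 0.0, -0.0], [0.0, -1.0, -0.0], [-0.0, 0.0, -1.0]]
force: [0.6, -0.4, -0.7]
opening: 0.772
grasp_force: 0.0
```

Request:
drive_tool(
  steps=[
    [70,0,0,-0.1,0,0,0],
    [70,0,0,-0.3,0,0,0],
    [70,0,0,-0.6,0,0,0],
    [70,0,0,-0.9,0,0,0],
    [70,0,0,-0.9,0,0,0],
  ],
)

```text
time_s: 18.25
position: [0.5948, 0.3316, 0.1247]
tcp_rot: [[1.0, 0.0, 0.012], [0.0, -1.0, 0.005], [0.012, -0.005, -1.0]]
force: [1.2, -0.5, -0.0]
opening: 0.801
grasp_force: 0.0
```

Request:
drive_tool(
  steps=[
    [85,-0.07,0.25,0,0,0,0],
    [85,-0.14,0.5,0,0,0,0],
    [85,-0.214,0.759,0,0,0,0],
  ],
)

```text
time_s: 18.55
position: [0.5644, 0.2382, 0.1179]
tcp_rot: [[1.0, 0.001, 0.0], [0.001, -1.0, 0.0], [0.0, -0.0, -1.0]]
force: [0.5, -0.4, -0.2]
opening: 0.956
grasp_force: 0.0
```

Request:
drive_tool(
  steps=[
    [85,-0.07,0.25,0,0,0,0],
    [85,-0.14,0.5,0,0,0,0],
    [85,-0.214,0.759,0,0,0,0],
  ],
)

```text
time_s: 18.85
position: [0.5387, 0.1467, 0.1178]
tcp_rot: [[1.0, 0.0, 0.0], [0.0, -1.0, 0.0], [0.0, -0.0, -1.0]]
force: [0.7, 0.6, -0.1]
opening: 0.976
grasp_force: 0.0
```

Request:
drive_tool(
  steps=[
    [85,-0.07,0.25,0,0,0,0],
    [85,-0.14,0.5,0,0,0,0],
    [85,-0.214,0.759,0,0,0,0],
  ],
)

```text
time_s: 19.15
position: [0.5132, 0.0556, 0.1179]
tcp_rot: [[1.0, 0.0, 0.001], [0.0, -1.0, -0.0], [0.001, 0.0, -1.0]]
force: [0.3, -1.3, 1.0]
opening: 0.973
grasp_force: 0.0
```

Request:
drive_tool(
  steps=[
    [85,-0.07,0.25,0,0,0,0],
    [85,-0.14,0.5,0,0,0,0],
    [85,-0.214,0.759,0,0,0,0],
    [85,-0.214,0.759,0,0,0,0],
    [85,-0.214,0.759,0,0,0,0],
    [85,-0.214,0.759,0,0,0,0],
  ],
)

```text
time_s: 19.75
position: [0.488, -0.0338, 0.1177]
tcp_rot: [[1.0, 0.001, 0.0], [0.001, -1.0, 0.0], [0.0, -0.0, -1.0]]
force: [-0.1, -0.5, 0.7]
opening: 0.977
grasp_force: 0.0
```

Run:
```python
from h import *
c=cap('scene')['color'];cv2.imwrite('pics/s3.png',cv2.resize(c[210:390,130:410],None,fx=2.8,fy=2.8)); print(read_state()['position'])
```

```text
[ 0.48809697 -0.03355692  0.11766177]
```

View pics/s3.png

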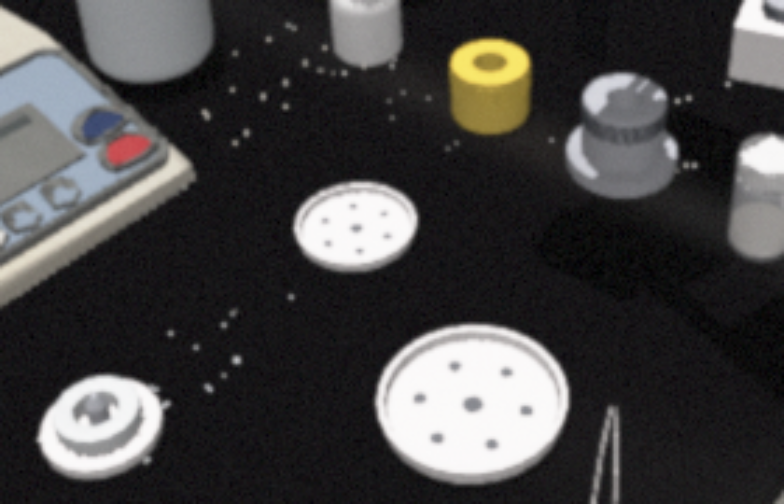

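The ring sits flat on the short-post foot at (100,415). Now the die body.

Request:
drive_tool(
  steps=[
    [85,0,0.008,0.2,0,0,0],
    [85,0,0.008,0.4,0,0,0],
    [85,0,0.008,0.6,0,0,0],
    [85,0,0.008,0.75,0,0,0],
    [85,0,0.008,0.8,0,0,0],
    [85,0,0.008,0.8,0,0,0],
    [70,0,0.008,0.8,0,0,0],
    [60,0,0.008,0.8,0,0,0],
  ],
)

```text
time_s: 20.6
position: [0.4887, -0.0353, 0.0225]
tcp_rot: [[1.0, 0.001, 0.002], [0.001, -1.0, -0.001], [0.002, 0.001, -1.0]]
force: [-0.6, -0.3, 0.4]
opening: 0.871
grasp_force: 0.0
```

Request:
drive_tool(
  steps=[
    [50,0,0,0,0,0,0],
    [50,0,0,0,0,0,0],
    [50,0,0,0,0,0,0],
    [50,0,0,0,0,0,0],
    [50,0,0,0,0,0,0],
    [50,0,0,0,0,0,0],
  ],
)

```text
time_s: 21.2
position: [0.4881, -0.0353, 0.022]
tcp_rot: [[1.0, -0.0, 0.001], [-0.0, -1.0, 0.0], [0.001, -0.0, -1.0]]
force: [0.1, 1.4, 6.2]
opening: 0.638
grasp_force: 30.0
```

Request:
drive_tool(
  steps=[
    [50,0,0,-0.05,0,0,0],
    [50,0,0,-0.1,0,0,0],
    [50,0,0,-0.15,0,0,0],
    [50,0,0,-0.25,0,0,0],
    [50,0,0,-0.4,0,0,0],
    [50,0,0,-0.6,0,0,0],
    [50,0,0,-0.75,0,0,0],
    [50,0,0,-0.75,0,0,0],
  ],
)

```text
time_s: 22.0
position: [0.4895, -0.0358, 0.1142]
tcp_rot: [[1.0, 0.0, 0.006], [0.0, -1.0, -0.002], [0.006, 0.002, -1.0]]
force: [1.4, -0.9, -7.0]
opening: 0.638
grasp_force: 30.0
```

Request:
drive_tool(
  steps=[
    [50,0.08,0.2,0,0,0,0],
    [50,0.16,0.4,0,0,0,0],
    [50,0.24,0.6,0,0,0,0],
    [50,0.322,0.794,0,0,0,0],
  ],
)

```text
time_s: 22.4
position: [0.5258, -0.1312, 0.1106]
tcp_rot: [[1.0, 0.0, -0.002], [0.0, -1.0, 0.001], [-0.002, -0.001, -1.0]]
force: [0.7, -0.1, -7.1]
opening: 0.642
grasp_force: 30.0
```

Request:
drive_tool(
  steps=[
    [50,0.08,0.2,0,0,0,0],
    [50,0.16,0.4,0,0,0,0],
    [50,0.24,0.6,0,0,0,0],
    [50,0.322,0.794,0,0,0,0],
  ],
)

```text
time_s: 22.8
position: [0.5642, -0.2263, 0.11]
tcp_rot: [[1.0, -0.0, -0.003], [-0.0, -1.0, 0.002], [-0.003, -0.002, -1.0]]
force: [-0.2, 0.3, -7.3]
opening: 0.638
grasp_force: 30.0
```

Request:
drive_tool(
  steps=[
    [50,0.08,0.2,0,0,0,0],
    [50,0.16,0.4,0,0,0,0],
    [50,0.24,0.6,0,0,0,0],
    [50,0.322,0.794,0,0,0,0],
    [50,0.322,0.794,0,0,0,0],
    [50,0.322,0.794,0,0,0,0],
    [50,0.322,0.794,0,0,0,0],
  ],
)

```text
time_s: 23.5
position: [0.6023, -0.3196, 0.1099]
tcp_rot: [[1.0, 0.0, -0.004], [0.0, -1.0, 0.003], [-0.004, -0.003, -1.0]]
force: [0.0, 0.7, -6.6]
opening: 0.638
grasp_force: 30.0
```

Run:
```python
from h import *
c=cap('wrist');cv2.imwrite('pics/w4.png',c['color'])
W=cap('scene')['W']
p=W.reshape(-1,3);m=(np.hypot(p[:,0]-.604,p[:,1]+.321)<.04)&(p[:,2]>.08)&(p[:,2]<.105);q=p[m]
print(len(q),q.min(0),q.max(0),q.mean(0)); print(read_state()['position'])
```

```text
43 [ 0.5748434  -0.32623759  0.09991664] [ 0.62342695 -0.29008561  0.10487909] [ 0.59270625 -0.30073148  0.10265414]
[ 0.60296325 -0.31977017  0.11071239]
```

View pics/w4.png

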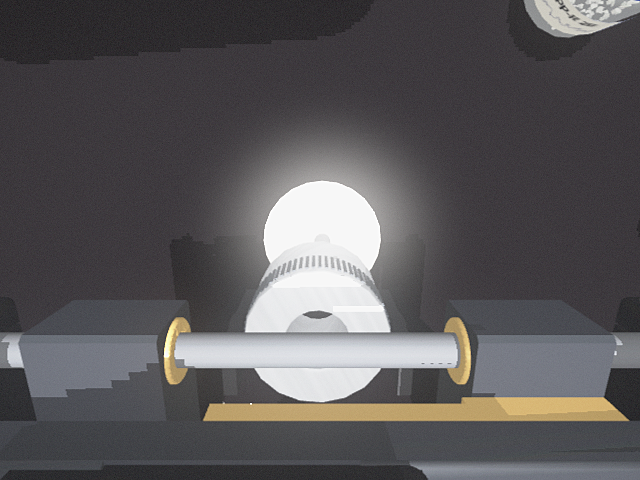

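The body at (318,340) lines up with the tall post tip at (322,238). Lowering.

Request:
drive_tool(
  steps=[
    [50,0.008,0.01,0.15,0,0,0],
    [50,0.008,0.01,0.25,0,0,0],
    [50,0.008,0.01,0.32,0,0,0],
    [50,0.008,0.01,0.37,0,0,0],
    [50,0.008,0.01,0.41,0,0,0],
    [50,0.008,0.01,0.45,0,0,0],
    [50,0.008,0.01,0.48,0,0,0],
    [50,0.008,0.01,0.48,0,0,0],
  ],
)

```text
time_s: 24.4
position: [0.6045, -0.3222, 0.0535]
tcp_rot: [[1.0, 0.0, -0.001], [0.0, -1.0, 0.001], [-0.001, -0.001, -1.0]]
force: [-1.4, 0.4, -6.9]
opening: 0.638
grasp_force: 30.0
```

Request:
drive_tool(
  steps=[
    [50,0,0,0.06,0,0,0],
    [50,0,0,0.12,0,0,0],
    [50,0,0,0.18,0,0,0],
    [50,0,0,0.22,0,0,0],
    [50,0,0,0.25,0,0,0],
    [50,0,0,0.265,0,0,0],
    [50,0,0,0.265,0,0,0],
    [50,0,0,0.265,0,0,0],
  ],
)

```text
time_s: 25.2
position: [0.605, -0.3226, 0.0224]
tcp_rot: [[1.0, 0.0, 0.0], [0.0, -1.0, -0.0], [0.0, 0.0, -1.0]]
force: [-0.0, -0.1, -7.0]
opening: 0.637
grasp_force: 30.0
```

Request:
drive_tool(
  steps=[
    [50,0,0,0.01,0,0,0],
    [50,0,0,0.02,0,0,0],
    [50,0,0,0.025,0,0,0],
    [50,0,0,0.025,0,0,0],
    [50,0,0,0.025,0,0,0],
  ],
)

```text
time_s: 25.7
position: [0.6048, -0.3224, 0.0192]
tcp_rot: [[1.0, 0.0, -0.0], [0.0, -1.0, -0.0], [-0.0, 0.0, -1.0]]
force: [0.4, -1.2, -6.7]
opening: 0.634
grasp_force: 30.0
```

Request:
drive_tool(
  steps=[
    [50,0,0,0.004,0,0,0],
    [50,0,0,0.006,0,0,0],
    [50,0,0,0.006,0,0,0],
  ],
)

```text
time_s: 26.0
position: [0.6048, -0.3224, 0.0184]
tcp_rot: [[1.0, 0.0, -0.0], [0.0, -1.0, 0.0], [-0.0, -0.0, -1.0]]
force: [0.8, 0.2, -6.6]
opening: 0.635
grasp_force: 30.0
```

Request:
drive_tool(
  steps=[
    [50,0,0,0.004,0,0,0],
    [50,0,0,0.004,0,0,0],
    [50,0,0,0.004,0,0,0],
  ],
)

```text
time_s: 26.3
position: [0.6048, -0.3225, 0.0182]
tcp_rot: [[1.0, 0.0, 0.0], [0.0, -1.0, -0.0], [0.0, 0.0, -1.0]]
force: [-0.6, -0.1, -4.6]
opening: 0.636
grasp_force: 30.0
```

Request:
drive_tool(
  steps=[
    [50,0,0,0.004,0,0,0],
    [50,0,0,0.008,0,0,0],
    [50,0,0,0.008,0,0,0],
  ],
)

```text
time_s: 26.6
position: [0.6048, -0.3224, 0.0181]
tcp_rot: [[1.0, 0.0, 0.0], [0.0, -1.0, -0.0], [0.0, 0.0, -1.0]]
force: [-3.0, 1.8, 3.7]
opening: 0.636
grasp_force: 30.0
```

Request:
drive_tool(
  steps=[
    [58,0,0,0,0,0,0],
    [62,0,0,0,0,0,0],
    [80,0,0,0,0,0,0],
    [80,0,0,0,0,0,0],
    [80,0,0,0,0,0,0],
  ],
)

```text
time_s: 27.1
position: [0.6051, -0.3226, 0.017]
tcp_rot: [[1.0, 0.0, 0.001], [0.0, -1.0, -0.0], [0.001, 0.0, -1.0]]
force: [0.5, 1.0, 0.2]
opening: 0.877
grasp_force: 0.0
```

Request:
drive_tool(
  steps=[
    [80,0,0,-0.1,0,0,0],
    [80,0,0,-0.3,0,0,0],
    [80,0,0,-0.6,0,0,0],
    [80,0,0,-0.82,0,0,0],
    [80,0,0,-0.82,0,0,0],
  ],
)

```text
time_s: 27.6
position: [0.6079, -0.3246, 0.1212]
tcp_rot: [[1.0, 0.0, 0.009], [0.0, -1.0, -0.007], [0.009, 0.007, -1.0]]
force: [-0.9, -0.5, 1.0]
opening: 0.919
grasp_force: 0.0
```

Request:
drive_tool(
  steps=[
    [80,-0.11,-0.27,0,0,0,0],
    [80,-0.22,-0.54,0,0,0,0],
    [80,-0.325,-0.799,0,0,0,0],
  ],
)

```text
time_s: 27.9
position: [0.5645, -0.2252, 0.1148]
tcp_rot: [[1.0, -0.001, -0.001], [-0.001, -1.0, 0.001], [-0.001, -0.001, -1.0]]
force: [0.5, 0.7, 0.7]
opening: 0.92
grasp_force: 0.0
```

Request:
drive_tool(
  steps=[
    [80,-0.11,-0.27,0,0,0,0],
    [80,-0.22,-0.54,0,0,0,0],
    [80,-0.325,-0.799,0,0,0,0],
  ],
)

```text
time_s: 28.2
position: [0.5255, -0.1291, 0.115]
tcp_rot: [[1.0, -0.0, -0.001], [-0.0, -1.0, 0.001], [-0.001, -0.001, -1.0]]
force: [0.9, 0.1, 0.8]
opening: 0.92
grasp_force: 0.0
```

Request:
drive_tool(
  steps=[
    [70,-0.11,-0.27,0,0,0,0],
    [60,-0.22,-0.54,0,0,0,0],
    [50,-0.325,-0.799,0,0,0,0],
    [50,-0.325,-0.799,0,0,0,0],
    [50,-0.325,-0.799,0,0,0,0],
    [50,-0.325,-0.799,0,0,0,0],
  ],
)

```text
time_s: 28.8
position: [0.4888, -0.0356, 0.1154]
tcp_rot: [[1.0, -0.0, 0.001], [-0.0, -1.0, -0.001], [0.001, 0.001, -1.0]]
force: [-0.1, 0.1, -0.0]
opening: 0.588
grasp_force: 0.0
```

Run:
```python
from h import *
c=cap('wrist');cv2.imwrite('pics/w5.png',c['color'])
s=cap('scene');W=s['W'];cv2.imwrite('pics/s5.png',cv2.resize(s['color'][140:320,260:480],None,fx=3,fy=3))
p=W.reshape(-1,3);d=np.hypot(p[:,0]-.488,p[:,1]+.035)<.045
for lo,hi in((.0085,.015),(.02,.028)):
    q=p[d&(p[:,2]>lo)&(p[:,2]<hi)];print(len(q),q.mean(0),cv2.minEnclosingCircle((q[:,:2]*1000).astype(np.float32)))
print(read_state()['position'])
```

```text
706 [ 0.48627723 -0.03142061  0.01168599] ((487.7984619140625, -34.79311752319336), 39.189476013183594)
64 [ 0.48676019 -0.03288815  0.0231471 ] ((486.8277282714844, -33.89700698852539), 10.740142822265625)
[ 0.48871525 -0.03590616  0.1153802 ]
```

View pics/s5.png

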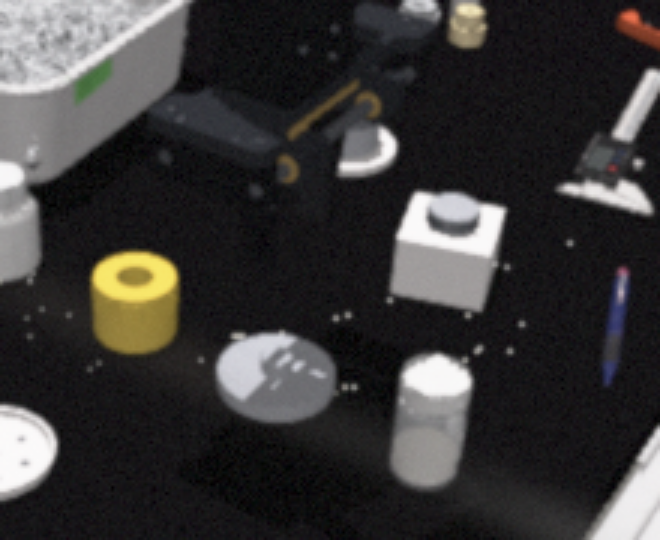

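View pics/w5.png

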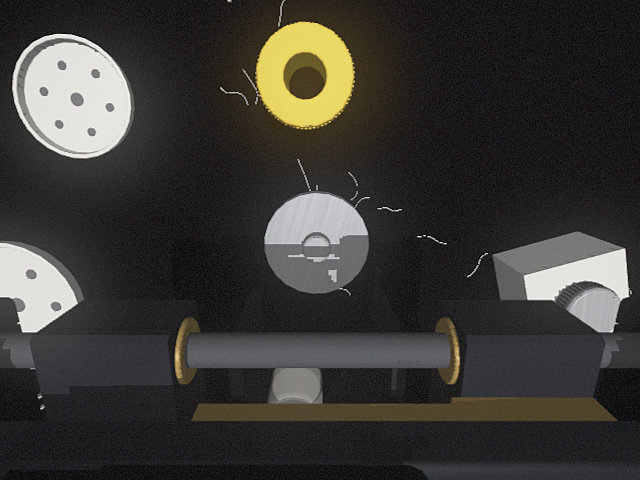

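The base stands undisturbed, with its spigot at wrist pixel (316,245). The body is seated on the tall post. Gripping the spigot now.

Request:
drive_tool(
  steps=[
    [50,-0.008,-0.009,0.2,0,0,0],
    [50,-0.008,-0.009,0.4,0,0,0],
    [50,-0.008,-0.009,0.6,0,0,0],
    [50,-0.008,-0.009,0.75,0,0,0],
    [50,-0.008,-0.009,0.81,0,0,0],
    [50,-0.008,-0.009,0.83,0,0,0],
    [50,-0.008,-0.009,0.83,0,0,0],
    [50,-0.008,-0.009,0.83,0,0,0],
  ],
)

```text
time_s: 29.7
position: [0.4875, -0.034, 0.0165]
tcp_rot: [[1.0, -0.0, 0.002], [-0.0, -1.0, -0.0], [0.002, 0.0, -1.0]]
force: [0.4, -0.7, -0.5]
opening: 0.565
grasp_force: 0.0
```

Request:
drive_tool(
  steps=[
    [40,0,0,0.016,0,0,0],
    [30,0,0,0.016,0,0,0],
    [15,0,0,0.016,0,0,0],
    [15,0,0,0.016,0,0,0],
    [15,0,0,0.016,0,0,0],
    [15,0,0,0.016,0,0,0],
    [15,0,0,0.016,0,0,0],
    [15,0,0,0.016,0,0,0],
  ],
)

```text
time_s: 30.5
position: [0.4871, -0.0339, 0.014]
tcp_rot: [[1.0, 0.0, 0.001], [0.0, -1.0, -0.0], [0.001, 0.0, -1.0]]
force: [-0.0, -2.9, 0.8]
opening: 0.212
grasp_force: 30.0
```

Request:
drive_tool(
  steps=[
    [15,0,0,0,0,0,0],
    [15,0,0,0,0,0,0],
  ],
)

```text
time_s: 30.7
position: [0.4871, -0.0339, 0.014]
tcp_rot: [[1.0, 0.0, 0.001], [0.0, -1.0, -0.0], [0.001, 0.0, -1.0]]
force: [-0.2, -3.4, 2.8]
opening: 0.21
grasp_force: 30.0
```

Request:
drive_tool(
  steps=[
    [15,0,0,-0.03,0,0,0],
    [15,0,0,-0.08,0,0,0],
    [15,0,0,-0.2,0,0,0],
    [15,0,0,-0.35,0,0,0],
    [15,0,0,-0.5,0,0,0],
    [15,0,0,-0.6,0,0,0],
    [15,0,0,-0.6,0,0,0],
  ],
)

```text
time_s: 31.4
position: [0.4876, -0.0337, 0.0872]
tcp_rot: [[1.0, 0.0, 0.003], [0.0, -1.0, -0.001], [0.003, 0.001, -1.0]]
force: [0.7, 0.3, -5.1]
opening: 0.208
grasp_force: 30.0
```

Request:
drive_tool(
  steps=[
    [15,-0.04,-0.18,0,0,0,0],
    [15,-0.08,-0.4,0,0,0,0],
    [15,-0.13,-0.6,0,0,0,0],
    [15,-0.17,-0.8,0,0,0,0],
    [15,-0.209,-0.969,0,0,0,0],
    [15,-0.209,-0.969,0,0,0,0],
  ],
)

```text
time_s: 32.0
position: [0.4592, 0.0848, 0.085]
tcp_rot: [[1.0, 0.003, -0.004], [0.003, -1.0, 0.001], [-0.004, -0.001, -1.0]]
force: [0.2, 0.6, -4.7]
opening: 0.205
grasp_force: 30.0
```

Request:
drive_tool(
  steps=[
    [15,-0.04,-0.18,0,0,0,0],
    [15,-0.08,-0.4,0,0,0,0],
    [15,-0.13,-0.6,0,0,0,0],
    [15,-0.17,-0.8,0,0,0,0],
    [15,-0.209,-0.969,0,0,0,0],
    [15,-0.209,-0.969,0,0,0,0],
    [15,-0.209,-0.969,0,0,0,0],
    [15,-0.209,-0.969,0,0,0,0],
  ],
)

```text
time_s: 32.8
position: [0.4369, 0.198, 0.0856]
tcp_rot: [[1.0, -0.001, -0.0], [-0.001, -1.0, -0.0], [-0.0, 0.0, -1.0]]
force: [-0.8, 0.0, -4.7]
opening: 0.21
grasp_force: 30.0
```

Run:
```python
from h import *
s=cap('scene');W=s['W'];cv2.imwrite('pics/s6.png',cv2.resize(s['color'][200:400,200:420],None,fx=3,fy=3))
p=W.reshape(-1,3);q=p[(np.hypot(p[:,0]-.437,p[:,1]-.199)<.05)&(p[:,2]>.065)&(p[:,2]<.09)]
print(len(q),q.min(0),q.max(0)); print(read_state()['position'])
t=q[q[:,2]>.08];A=np.c_[t[:,:2],np.ones(len(t))];print(len(t),np.linalg.lstsq(A,t[:,2],rcond=None)[0])
```

```text
1018 [0.39975678 0.16025025 0.07002051] [0.46214157 0.23667882 0.08998485]
[0.43689334 0.19792469 0.08562443]
818 [ 0.02470752 -0.01201335  0.07540404]
```

View pics/s6.png

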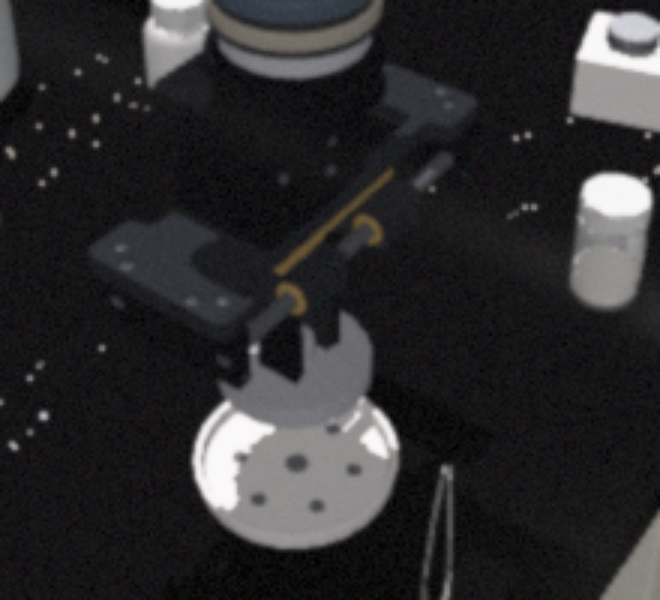

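The base hangs level at (300,370), centred over the tray. Lowering.

Request:
drive_tool(
  steps=[
    [15,0,-0.005,0.1,0,0,0],
    [15,0,-0.005,0.2,0,0,0],
    [15,0,-0.005,0.3,0,0,0],
    [15,0,-0.005,0.38,0,0,0],
    [15,0,-0.005,0.45,0,0,0],
    [15,0,-0.005,0.5,0,0,0],
    [15,0,-0.005,0.53,0,0,0],
    [15,0,-0.005,0.53,0,0,0],
  ],
)

```text
time_s: 33.65
position: [0.4365, 0.1994, 0.0218]
tcp_rot: [[1.0, 0.0, -0.001], [0.0, -1.0, -0.0], [-0.001, 0.0, -1.0]]
force: [-0.5, 0.0, -4.5]
opening: 0.209
grasp_force: 30.0
```

Request:
drive_tool(
  steps=[
    [15,0,0,0.006,0,0,0],
    [15,0,0,0.012,0,0,0],
    [15,0,0,0.015,0,0,0],
    [15,0,0,0.015,0,0,0],
    [15,0,0,0.015,0,0,0],
  ],
)

```text
time_s: 34.15
position: [0.4367, 0.1995, 0.0206]
tcp_rot: [[1.0, 0.0, 0.0], [0.0, -1.0, 0.0], [0.0, -0.0, -1.0]]
force: [0.1, 0.3, -4.8]
opening: 0.204
grasp_force: 30.0
```

Request:
drive_tool(
  steps=[
    [15,0,0,0.006,0,0,0],
    [15,0,0,0.012,0,0,0],
    [15,0,0,0.015,0,0,0],
    [15,0,0,0.015,0,0,0],
  ],
)

```text
time_s: 34.55
position: [0.4366, 0.1994, 0.0186]
tcp_rot: [[1.0, 0.0, -0.0], [0.0, -1.0, -0.0], [-0.0, 0.0, -1.0]]
force: [0.3, 0.4, -4.7]
opening: 0.211
grasp_force: 30.0
```

Request:
drive_tool(
  steps=[
    [15,0,0,0.004,0,0,0],
    [15,0,0,0.004,0,0,0],
    [15,0,0,0.004,0,0,0],
  ],
)

```text
time_s: 34.85
position: [0.4366, 0.1995, 0.0182]
tcp_rot: [[1.0, 0.0, -0.0], [0.0, -1.0, -0.0], [-0.0, 0.0, -1.0]]
force: [-0.1, 0.1, -5.3]
opening: 0.214
grasp_force: 30.0
```

Request:
drive_tool(
  steps=[
    [15,0,0,0.003,0,0,0],
    [15,0,0,0.003,0,0,0],
    [15,0,0,0.003,0,0,0],
  ],
)

```text
time_s: 35.15
position: [0.4367, 0.1995, 0.018]
tcp_rot: [[1.0, 0.0, 0.0], [0.0, -1.0, 0.0], [0.0, -0.0, -1.0]]
force: [-0.2, -0.1, -0.6]
opening: 0.21
grasp_force: 30.0
```

Request:
drive_tool(
  steps=[
    [15,0,0,0.003,0,0,0],
    [15,0,0,0.003,0,0,0],
    [22,0,0,0.003,0,0,0],
    [28,0,0,0.003,0,0,0],
    [45,0,0,0.003,0,0,0],
    [45,0,0,0.003,0,0,0],
    [45,0,0,0.003,0,0,0],
  ],
)

```text
time_s: 35.85
position: [0.4367, 0.1994, 0.0174]
tcp_rot: [[1.0, 0.0, 0.0], [0.0, -1.0, 0.0], [0.0, -0.0, -1.0]]
force: [0.0, -0.9, 0.8]
opening: 0.48
grasp_force: 0.0
```

Request:
drive_tool(
  steps=[
    [45,0,0,-0.1,0,0,0],
    [45,0,0,-0.3,0,0,0],
    [45,0,0,-0.6,0,0,0],
    [45,0,0,-0.95,0,0,0],
    [45,0,0,-0.95,0,0,0],
  ],
)

```text
time_s: 36.35
position: [0.4402, 0.2003, 0.1367]
tcp_rot: [[1.0, 0.0, 0.011], [0.0, -1.0, 0.002], [0.011, -0.002, -1.0]]
force: [1.2, -0.4, -0.5]
opening: 0.518
grasp_force: 0.0
```

Request:
drive_tool(
  steps=[
    [45,0.1,0.3,-0.3,0,0,0],
    [45,0.1,0.6,-0.5,0,0,0],
    [45,0.1,0.9,-0.5,0,0,0],
    [45,0.1,0.9,-0.5,0,0,0],
    [45,0.1,0.9,-0.5,0,0,0],
  ],
)

```text
time_s: 36.85
position: [0.4481, 0.091, 0.1914]
tcp_rot: [[1.0, -0.002, -0.001], [-0.002, -1.0, 0.0], [-0.001, -0.0, -1.0]]
force: [0.1, 0.8, -0.2]
opening: 0.516
grasp_force: 0.0
```

Run:
```python
from h import *
s=cap('scene');cv2.imwrite('pics/s7.png',s['color'])
W=cap('top')['W'].reshape(-1,3)
for n,x,y,r,lo,hi in(('plunger',.456,-.208,.025,.053,.07),('ring',.59,.329,.03,.014,.024),('body',.604,-.321,.035,.046,.057),('base',.437,.199,.042,.0145,.02),('vial',.374,-.019,.03,.06,.09),('bottle',.719,-.037,.03,.06,.09)):
    q=W[(np.hypot(W[:,0]-x,W[:,1]-y)<r)&(W[:,2]>lo)&(W[:,2]<hi)]
    if len(q): print(n,len(q),np.round(q.mean(0)*1000,1))
    else: print(n,'hidden')
```

```text
plunger 299 [ 456.2 -208.4   59.2]
ring 337 [590.9 328.8  19.2]
body 608 [ 604.4 -321.    51.2]
base hidden
vial 378 [373.8 -18.8  72.6]
bottle 314 [718.8 -36.6  71.2]
```

View pics/s7.png

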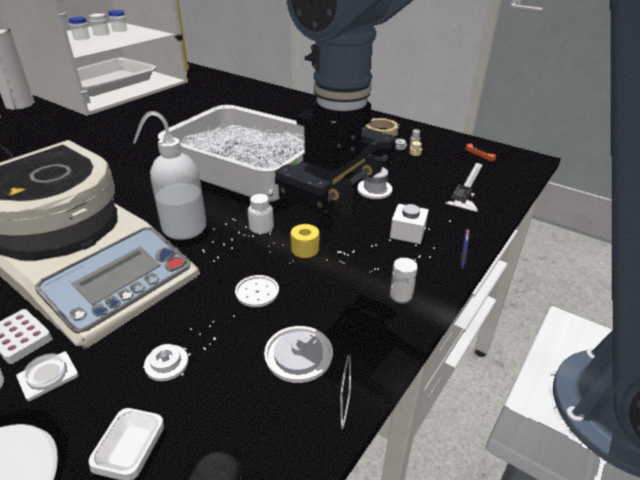

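The scene view shows the base in the tray at (298,354), the ring at (166,358), the body at (376,182) and the plunger at (410,212). The heights match resting values and the vial and bottle haven't moved. The base height was hidden from the top camera, but the base looks flat in the tray. Handing in.

```bash
python3 -c "
from rig import order;print(order.hand_in())"
```

```text
the job is handed in; nothing more can be done
None
```

The die is apart and handed in: plunger, stop ring, die body and base each rest on their own stand, and the vial and white bottle stayed where they were; I judged the base flat in its tray from the picture and contact force, because the top camera could not see it.

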